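# Fold down the ticket row at the pear show

## Task

Judging of this row of pears is over: starting at the red disc, run the closed fingertips lightly along the curved row of yellow tickets to the blue disc, so that each ticket in turn folds over, away from the red disc, and lies flat. Do it in one pass, with the fingertips staying at the row until the last ticket has gone over; be gentle with the tickets and their rail, pinch and lift nothing, and leave the pears, the mug and the half brick standing where they are.

Things in the scene. Friction and masses are not known exactly. Their poses are not given: they have to be found in the camera images.
- ticket_rail: low dark wooden strip fixed to the white table, 50 mm wide and 8 mm high, curved along an arc of radius 250 mm and about 310 mm long; it does not move. Origin on the table under the middle (third) ticket; its y axis runs along the strip there, its x axis points to the inner (hollow) side of the arc, where the arc's centre lies 250 mm away
- red_disc: red disc fixed to the table just beyond one end of the row: the START of the row. 44 mm across, 10 mm high; origin at the centre of its underside, about 61 mm from the hinge of the nearest ticket. It is at either end of the row (positive y of the rail or negative y)
- blue_disc: blue disc, the same size, fixed just beyond the other end of the row: the FINISH of the row
- ticket1_hinge (a point): ticket 1 of 5 (numbered along the rail from its +y end to its -y end): stiff yellow plate with a green band near its top, 40 mm wide across the row, 4 mm thick, standing 51 mm above this point. The point is the middle of its hinge, 12 mm above the table, on the centre line of the rail; neighbouring hinges are 62 mm apart. The axes turn with the ticket: x is the hinge line, across the row; z points up the plate
- ticket1 (a joint): lean of ticket 1: 0 upright, +1.55 folded flat towards the rail's -y end, -1.55 folded flat towards its +y end. Starts within 0.15 of upright. The hinge is light and a little stiff (well under 1 N at the top moves it): it stays where it is near upright, and once it leans past about 0.5 it falls flat by itself and lies there, its top about 16 mm above the table
- ticket2_hinge (a point): hinge point of ticket 2 of 5, as for ticket 1
- ticket2 (a joint): lean of ticket 2, as for ticket 1
- ticket3_hinge (a point): hinge point of ticket 3 of 5, as for ticket 1
- ticket3 (a joint): lean of ticket 3, as for ticket 1
- ticket4_hinge (a point): hinge point of ticket 4 of 5, as for ticket 1
- ticket4 (a joint): lean of ticket 4, as for ticket 1
- ticket5_hinge (a point): hinge point of ticket 5 of 5, as for ticket 1
- ticket5 (a joint): lean of ticket 5, as for ticket 1
- pear1_mid (a point): loose green pear standing upright on the table beside the rail, about 62 mm across and 95 mm tall with its stem, 120 to 190 g; a bystander. This point is on its axis, 40 mm above the table; the pear's axis is about 100 mm to the side of the tickets' centre line
- pear2_mid (a point): another such pear, as pear 1; a bystander
- pear3_mid (a point): another such pear, as pear 1; a bystander
- pear4_mid (a point): another such pear, as pear 1; a bystander
- pear5_mid (a point): another such pear, as pear 1; a bystander
- cup_mid (a point): loose white mug, 76 mm across and 90 mm tall, well off to one side; a bystander. The point is on its axis, half-way up
- half_brick_mid (a point): loose half brick, 105 x 100 x 65 mm, well off to the other side; a bystander. The point is its centre
Mind the look-alikes: they are no part of the job. Leave any purple look-alike of the part that bears pear1_mid alone.

How it is judged (in metres and radians):
On the way, in this order (a step that is already met when the one before it is completed fails the run):
1. the first ticket from the red disc is pushed over away from the red disc, the fingers at it (((y of red_disc in the frame of ticket_rail above 0 m and value of joint ticket1 above 0.75 rad and distance between the grasp point and ticket1_hinge below 0.11 m) or (not (y of red_disc in the frame of ticket_rail above 0 m) and value of joint ticket5 below -0.75 rad and distance between the grasp point and ticket5_hinge below 0.11 m))), for 0.05 s.
2. the second ticket from the red disc is pushed over away from the red disc, the fingers at it (((y of red_disc in the frame of ticket_rail above 0 m and value of joint ticket2 above 0.75 rad and distance between the grasp point and ticket2_hinge below 0.11 m) or (not (y of red_disc in the frame of ticket_rail above 0 m) and value of joint ticket4 below -0.75 rad and distance between the grasp point and ticket4_hinge below 0.11 m))), for 0.05 s.
3. the third ticket from the red disc is pushed over away from the red disc, the fingers at it (((y of red_disc in the frame of ticket_rail above 0 m and value of joint ticket3 above 0.75 rad and distance between the grasp point and ticket3_hinge below 0.11 m) or (not (y of red_disc in the frame of ticket_rail above 0 m) and value of joint ticket3 below -0.75 rad and distance between the grasp point and ticket3_hinge below 0.11 m))), for 0.05 s.
4. the fourth ticket from the red disc is pushed over away from the red disc, the fingers at it (((y of red_disc in the frame of ticket_rail above 0 m and value of joint ticket4 above 0.75 rad and distance between the grasp point and ticket4_hinge below 0.11 m) or (not (y of red_disc in the frame of ticket_rail above 0 m) and value of joint ticket2 below -0.75 rad and distance between the grasp point and ticket2_hinge below 0.11 m))), for 0.05 s.
5. the last ticket from the red disc is pushed over away from the red disc, the fingers at it (((y of red_disc in the frame of ticket_rail above 0 m and value of joint ticket5 above 0.75 rad and distance between the grasp point and ticket5_hinge below 0.11 m) or (not (y of red_disc in the frame of ticket_rail above 0 m) and value of joint ticket1 below -0.75 rad and distance between the grasp point and ticket1_hinge below 0.11 m))), for 0.05 s.
At the end, for the whole second after the job is handed in: all five tickets lie flat (joint beyond 1.35 rad of 1.55), folded away from the red disc, and all five pears stand upright (within 0.25 rad) within 20 mm of where they started, as do the mug and the half brick (((y of red_disc in the frame of ticket_rail above 0 m and value of joint ticket1 above 1.35 rad) or (not (y of red_disc in the frame of ticket_rail above 0 m) and value of joint ticket1 below -1.35 rad)) and ((y of red_disc in the frame of ticket_rail above 0 m and value of joint ticket2 above 1.35 rad) or (not (y of red_disc in the frame of ticket_rail above 0 m) and value of joint ticket2 below -1.35 rad)) and ((y of red_disc in the frame of ticket_rail above 0 m and value of joint ticket3 above 1.35 rad) or (not (y of red_disc in the frame of ticket_rail above 0 m) and value of joint ticket3 below -1.35 rad)) and ((y of red_disc in the frame of ticket_rail above 0 m and value of joint ticket4 above 1.35 rad) or (not (y of red_disc in the frame of ticket_rail above 0 m) and value of joint ticket4 below -1.35 rad)) and ((y of red_disc in the frame of ticket_rail above 0 m and value of joint ticket5 above 1.35 rad) or (not (y of red_disc in the frame of ticket_rail above 0 m) and value of joint ticket5 below -1.35 rad)) and distance of each of pear1_mid, pear2_mid, pear3_mid, pear4_mid, pear5_mid, cup_mid, half_brick_mid from where it was at the start of the episode below 0.02 m and angle between each of pear1_mid, pear2_mid, pear3_mid, pear4_mid, pear5_mid's own z axis and vertical below 0.25 rad); the robot touches nothing.
It fails at once if the fingers leave the row (grasp point more than 0.12 m from every hinge) after the first ticket is over and before all are (((value of joint ticket1 above 0.75 rad or value of joint ticket1 below -0.75 rad) or (value of joint ticket2 above 0.75 rad or value of joint ticket2 below -0.75 rad) or (value of joint ticket3 above 0.75 rad or value of joint ticket3 below -0.75 rad) or (value of joint ticket4 above 0.75 rad or value of joint ticket4 below -0.75 rad) or (value of joint ticket5 above 0.75 rad or value of joint ticket5 below -0.75 rad)) and not ((value of joint ticket1 above 0.75 rad or value of joint ticket1 below -0.75 rad) and (value of joint ticket2 above 0.75 rad or value of joint ticket2 below -0.75 rad) and (value of joint ticket3 above 0.75 rad or value of joint ticket3 below -0.75 rad) and (value of joint ticket4 above 0.75 rad or value of joint ticket4 below -0.75 rad) and (value of joint ticket5 above 0.75 rad or value of joint ticket5 below -0.75 rad)) and not (distance between the grasp point and ticket1_hinge below 0.12 m) and not (distance between the grasp point and ticket2_hinge below 0.12 m) and not (distance between the grasp point and ticket3_hinge below 0.12 m) and not (distance between the grasp point and ticket4_hinge below 0.12 m) and not (distance between the grasp point and ticket5_hinge below 0.12 m)).
It fails at once if the tickets or their rail are pressed or pinched with more than 15 N (contact force between any of the fingers, the arm and ticket_rail above 15 N).
It fails at once if a ticket is folded back towards the red disc ((y of red_disc in the frame of ticket_rail above 0 m and value of joint any of ticket1, ticket2, ticket3, ticket4, ticket5 below -0.75 rad) or (not (y of red_disc in the frame of ticket_rail above 0 m) and value of joint any of ticket1, ticket2, ticket3, ticket4, ticket5 above 0.75 rad)).
It fails at once if a pear, the mug or the half brick is lifted, tipped or pushed away (height (world z) of any of pear1_mid, pear2_mid, pear3_mid, pear4_mid, pear5_mid above 0.06 m or angle between any of pear1_mid, pear2_mid, pear3_mid, pear4_mid, pear5_mid's own z axis and vertical above 0.4 rad or distance of any of pear1_mid, pear2_mid, pear3_mid, pear4_mid, pear5_mid, cup_mid, half_brick_mid from where it was at the start of the episode above 0.03 m).
It also fails if it takes over 48 s, if anything falls off the work surface, if the arm or the gripper's body presses on something with over 40 N, if the wrist force passes 120 N, or if a joint passes its speed limit or range.

## Robot

A 6-joint arm with a two-finger parallel gripper is mounted at the origin on the work surface. World frame = base frame: x ahead of the robot, y to its left, z up, the work surface at z = 0. Lengths are in mm, angles in rad, forces in N, time in s.
With the tool pointing down it reaches from about 350 to 975 mm from the base axis. Payload 17.4 kg.
Tool frame: the origin (TCP) lies at the very end of the fingers, on their centre line; the grasp point (between the pads) lies 19 mm behind it; x points along the fingers, y is the direction in which the jaws open and shut, and the axes are right-handed (so a half turn about x gives the same grasp; the last joint's range is limited). The gripper opens to 85 mm and grips with 20 to 120 N. Pads are 22 mm wide; open, the fingers measure 114 mm over their backs; the gripper's body (76 mm by 85 mm) begins 54 mm behind the grasp point. The pads swing forward as they close: fully open they stand 13 mm farther back than shut.
Start: joints at [-1.322, 0.116, 1.442, -0, 1.584, -0.038], TCP at [190.937, -647.438, 231.303] pointing down, gripper open.
Joint ranges: [-2.83, 2.83], [-0.83, 2.19], [0.07, 2.5], [-1.14, 4.28], [0.01, 3], [-2.97, 2.97]. Speed limits (rad/s): [1.89, 1.89, 2.22, 3.14, 3.14, 3.14].

## Interface

Orientations are given as a rotation vector (axis times angle).
In Python, from rig import get_obs, snapshot, job_done gives the robot as it stands. The module is installed in compiled form; this text tells all that it offers.
- The arm moves only by the tool carry_out, never from a script. Its argument "steps" is a list that holds one entry, the list of rows, each a list of 4 numbers: the shift along the tool's x, y, z in m, then the turn about the tool's x in rad. In form: [[[dx, dy, dz, turn], ...]]. A call has 1 to 20 rows; each row shifts and turns the pose as measured when the row begins, along the tool's axes as they then stand; what a row does not reach is not made up. A row lasts 1/8 s, in which the tool goes at most 62.5 mm and 10.7 degrees, less where a joint would pass 70% of its speed; a pose out of reach is approached as far as the arm can. A call with a gripper value outside its range is refused whole. "claw" is the finger opening in m, from 0 to 0.0854, set as the call begins (left out, the last holds). The fingers move at their own pace and stop on an object; the grip force is fixed at half the most. Time passes only in rows, so rows that do not move let the fingers close. It gives the time, the measured TCP pose, the force and the opening at its end, in the units of the state.
- get_obs(): the state, without advancing time (a new reading comes with each control period).
- snapshot(name): name is "scene" or "top"; returns a dict with "frame" (384x512x3 uint8, red, green, blue), "depth" (384x512 float32, mm along the optical axis (not along the pixel's ray), 0 where there is no reading), "mtx" (3x3 intrinsics, pixels), "k1" (the pictures are not rectified: a ray, as slopes to the right and down, at radius r is drawn at 1 + k1 r^2 times it, then the intrinsics apply), "world_to_cam" (4x4, takes a point from world to camera coordinates). Camera axes: x right, y up, looking along -z (the intrinsics and any distortion apply to the point x, -y, -z); pixel columns grow to the right and rows downward; lengths in mm; the calibration is good to about 2 mm. A picture is of the moment at which its call begins.
- job_done(): hands the job in, once; it reports no verdict.
The state is a dict: "time": time; "q": joint angles; "dq": joint speeds; "joint_torque": joint torques, N m; "ee_pos": TCP position; "ee_rot": TCP orientation; "wrist_force": force on the tool from outside, world axes, zero at the start; "moment": the same for the moment, N m; "finger_gap": finger opening in mm.
Only numpy, scipy, OpenCV 4.12 (cv2) and the standard library are available. Lean on these libraries where they do the work, as an engineer would, in place of code of your own. Each camera call takes 0.05 s, during which the arm holds its last target. There are 200 camera calls.

## Working session

There is one attempt and no reset: what is moved stays moved. The work goes in short steps, Python scripts to look and compute and a tool call to move; the robot and the scene stay as the last step left them, time stands still between calls to the robot, and variables do not carry over. Pictures are saved under pics/ and viewed, about 8 in all and at most 12, crops included, and the job is handed in when it is done.

Besides the shell and the picture viewer there is one more tool, called after "Request:" by a JSON object that holds its "fn" and its "kwargs". carry_out: Moves the arm, as the interface text tells. Its arguments: {"type":"object","properties":{"steps":{"type":"array"},"claw":{"type":"number"}},"required":["steps"]}

```bash
mkdir -p pics
cat > h.py <<'E'
import numpy as np, cv2
from rig import get_obs, snapshot, job_done
def world(s):
    "per-pixel world points from depth"
    K=s['mtx'];d=s['depth'];h,w=d.shape
    u,v=np.meshgrid(np.arange(w),np.arange(h))
    a=cv2.undistortPoints(np.stack([u,v],-1).reshape(-1,1,2).astype(float),K,np.array([s['k1'],0,0,0.])).reshape(h,w,2)
    P=np.stack([a[...,0]*d,-a[...,1]*d,-d,np.ones_like(d)],-1)
    return (P@np.linalg.inv(s['world_to_cam']).T)[...,:3]
E
python3 - <<'E'
from h import *
for n in('scene','top'):
    s=snapshot(n);np.savez(n+'.npz',**s);cv2.imwrite(f'pics/{n}0.png',s['frame'][...,::-1])
    W=world(s);f=s['frame'].astype(int);hsv=cv2.cvtColor(s['frame'],cv2.COLOR_RGB2HSV).astype(int)
    H,S,V=hsv[...,0],hsv[...,1],hsv[...,2];ok=s['depth']>0
    for nm,m in dict(red=((H<6)|(H>174))&(S>150),blue=(H>100)&(H<125)&(S>130),yellow=(H>20)&(H<34)&(S>130)&(V>100)).items():
        k,l,st,c=cv2.connectedComponentsWithStats((m&ok).astype(np.uint8))
        for i in range(1,k):
            if st[i,4]>25:
                p=W[l==i];print(n,nm,st[i],c[i].round(),np.median(p,0).round(1),p.min(0).round(),p.max(0).round())
o=get_obs();print(o['ee_pos'],o['ee_rot'],o['finger_gap'],o['time'])
E
```

```text
scene red [267 220  15  13 150] [274. 226.] [641.   95.3   9.7] [616.  73.   1.] [663. 116.  16.]
scene blue [218 150  11   8  61] [223. 153.] [ 531.  -220.9    9.8] [ 514. -237.    5.] [ 546. -204.   14.]
scene yellow [274  28   9   8  32] [278.  31.] [ -81.2 -558.9   84.7] [ -97. -570.   68.] [  -2. -504.  113.]
scene yellow [125  75   6   9  31] [128.  79.] [ 539.5 -694.6   68.7] [ 526. -706.   57.] [ 549. -684.   77.]
scene yellow [151  74   7  11  50] [154.  78.] [ 477.8 -627.3   72.1] [ 424. -696.   39.] [ 488. -616.   85.]
scene yellow [136  82   7  11  50] [139.  86.] [ 544.6 -623.    75.6] [ 490. -685.   38.] [ 555. -611.   85.]
scene yellow [109  85   6   7  30] [112.  88.] [ 607.2 -690.6   63.8] [ 595. -704.   51.] [ 616. -681.   72.]
scene yellow [ 87 105   7  11  49] [ 90. 109.] [ 730.3 -623.1   69.5] [ 692. -680.   38.] [ 742. -611.   79.]
scene yellow [ 57 106   6   9  35] [ 59. 109.] [ 798.7 -695.2   64.6] [ 787. -706.   48.] [ 807. -688.   73.]
scene yellow [ 73 155   8  11  64] [ 76. 160.] [ 891.4 -441.5   63.9] [ 878. -456.   49.] [ 902. -429.   75.]
scene yellow [309 177   9  12  51] [313. 181.] [485.2  91.7  68.4] [472.  80.  51.] [498. 102.  78.]
scene yellow [124 198  11  15 104] [129. 204.] [ 891.2 -183.3   69.4] [ 877. -201.   50.] [ 904. -172.   81.]
scene yellow [154 224  11  16 120] [158. 231.] [894.5 -54.8  74.4] [877. -70.  53.] [907. -44.  84.]
scene yellow [246 307  12  17 125] [252. 314.] [894.5 265.1  63.7] [879. 251.  46.] [907. 275.  81.]
scene yellow [265 321  13  20 175] [271. 330.] [896.8 321.7  72.3] [878. 306.  52.] [910. 334.  83.]
top red [210 175  14  13 151] [217. 181.] [640.6  94.6   9.9] [623.  77.   5.] [659. 115.  16.]
top blue [322 211  14  14 152] [328. 218.] [ 530.  -222.    10.2] [ 512. -242.    4.] [ 550. -204.   17.]
[ 190.88824023 -647.2709639   230.65411723] [ 2.06787683  0.29963556 -2.06809996] 85.5035858312428 0.1
```

View pics/scene0.png

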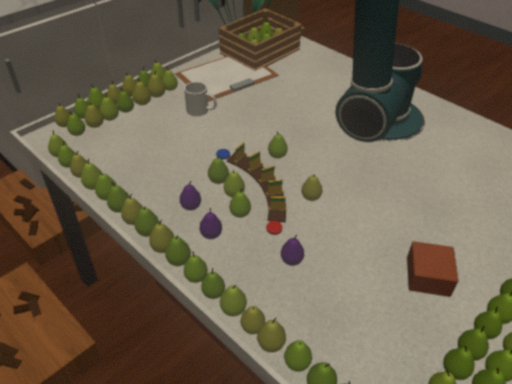

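View pics/top0.png

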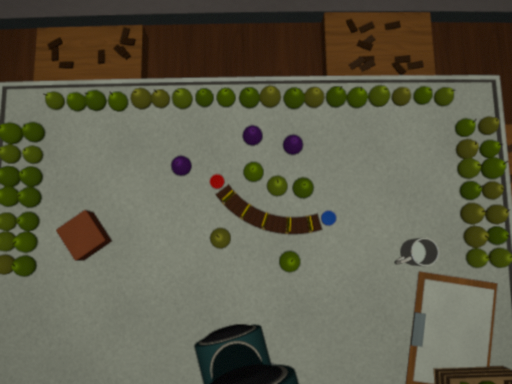

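The scene view shows the rail with red disc at (274,226) and blue disc at (223,153). The top view shows red at (217,181), blue at (328,218) and the tickets from (226,195) to (318,222). The green pears beside the rail are at top (254,171), (277,186), (303,187), (220,238) and (290,261). The purple look-alikes at (181,165), (252,135) and (293,144) stay untouched. Red lies at the rail's +y end (arc centre at +x). Next I measure the tickets and the pears.

Run:
```python
from h import *
from scipy.spatial.transform import Rotation as R
r=np.array([640.8,95]);b=np.array([530.4,-221.5]);m=(r+b)/2;c=b-r;L=np.hypot(*c);c/=L
n=np.array([-c[1],c[0]]);
if n[0]<0:n=-n
C=m+n*np.sqrt(250**2-(L/2)**2);print('L',L,'C',C,'mid',C-250*n)
for nm in('scene','top'):
    s=dict(np.load(nm+'.npz'));W=world(s)
    d=W[...,:2]-C;rad=np.hypot(d[...,0],d[...,1])
    ang=np.arctan2(d@c,-(d@n))*250   # arc length from mid, + toward blue
    near=(abs(ang)<220)&(s['depth']>0)
    t=near&(abs(rad-250)<32)
    hs,_=np.histogram(ang[t&(W[...,2]>35)],np.arange(-200,201,10));print(nm,dict(zip(range(-195,200,10),hs)))
    for a in(-124,-62,0,62,124):
        q=t&(abs(ang-a)<25)&(W[...,2]>40)
        if q.sum():print(a,q.sum(),'arc',np.median(ang[q]).round(1),'rad',((rad[q].min()+rad[q].max())/2).round(1),np.median(rad[q]).round(1),'ztop',W[q][:,2].max().round(1))
    rl=t&(W[...,2]>3)&(W[...,2]<13)&(abs(ang)<140);print('rail rad',np.percentile(rad[rl],[3,50,97]),'z',np.median(W[rl][:,2]))
    g=(W[...,2]>45)&(W[...,2]<110)&(abs(rad-250)>50)&(rad<420)&(s['depth']>0)
    k,l,st,ce=cv2.connectedComponentsWithStats(g.astype(np.uint8))
    for i in range(1,k):
        if st[i,4]>20:p=W[l==i];print('tall',ce[i].round(),((p.min(0)+p.max(0))/2).round(),p[:,2].max().round(),'rad-250',(np.median(rad[l==i])-250).round())
im=cv2.resize(np.load('top.npz')['frame'][150:280,170:350],None,fx=4,fy=4,interpolation=cv2.INTER_CUBIC);cv2.imwrite('pics/crop.png',im[...,::-1])
print(R.from_rotvec(get_obs()['ee_rot']).as_matrix().round(3))
```

```text
L 335.2020435498566 C [ 760.74943722 -124.34478   ] mid [524.69777368 -42.00637982]
scene {-195: np.int64(0), -185: np.int64(0), -175: np.int64(0), -165: np.int64(0), -155: np.int64(0), -145: np.int64(0), -135: np.int64(6), -125: np.int64(111), -115: np.int64(1), -105: np.int64(0), -95: np.int64(0), -85: np.int64(0), -75: np.int64(0), -65: np.int64(104), -55: np.int64(10), -45: np.int64(0), -35: np.int64(0), -25: np.int64(0), -15: np.int64(0), -5: np.int64(99), 5: np.int64(1), 15: np.int64(0), 25: np.int64(0), 35: np.int64(0), 45: np.int64(0), 55: np.int64(3), 65: np.int64(89), 75: np.int64(3), 85: np.int64(0), 95: np.int64(0), 105: np.int64(0), 115: np.int64(0), 125: np.int64(77), 135: np.int64(0), 145: np.int64(0), 155: np.int64(0), 165: np.int64(0), 175: np.int64(0), 185: np.int64(0), 195: np.int64(0)}
-124 97 arc -127.0 rad 248.6 248.9 ztop 65.1
-62 92 arc -63.2 rad 249.0 247.8 ztop 68.4
0 86 arc -4.2 rad 248.2 247.8 ztop 65.2
62 80 arc 65.4 rad 248.6 248.2 ztop 65.5
124 64 arc 124.3 rad 249.1 246.5 ztop 63.3
rail rad [223.35717439 239.780928   272.65999657] z 7.731532824109877
t
[... 2072 characters left out ...]
-445.   66.] 86.0 rad-250 90.0
tall [425.  92.] [ 885. -508.   64.] 82.0 rad-250 151.0
tall [158.  96.] [885. 260.  64.] 84.0 rad-250 150.0
tall [180.  96.] [883. 195.  69.] 94.0 rad-250 88.0
tall [252. 133.] [770.  -8.  68.] 91.0 rad-250 -134.0
tall [293. 142.] [ 743. -125.   69.] 93.0 rad-250 -223.0
tall [180. 163.] [686. 196.  69.] 93.0 rad-250 77.0
tall [253. 170.] [666. -10.  67.] 88.0 rad-250 -98.0
tall [277. 184.] [622. -76.  69.] 94.0 rad-250 -101.0
tall [304. 186.] [ 617. -150.   69.] 93.0 rad-250 -100.0
tall [219. 237.] [477.  85.  69.] 92.0 rad-250 102.0
tall [290. 261.] [ 410. -107.   68.] 91.0 rad-250 100.0
[[-0.     0.283 -0.959]
 [ 0.001 -0.959 -0.283]
 [-1.    -0.001 -0.   ]]
```

View pics/crop.png

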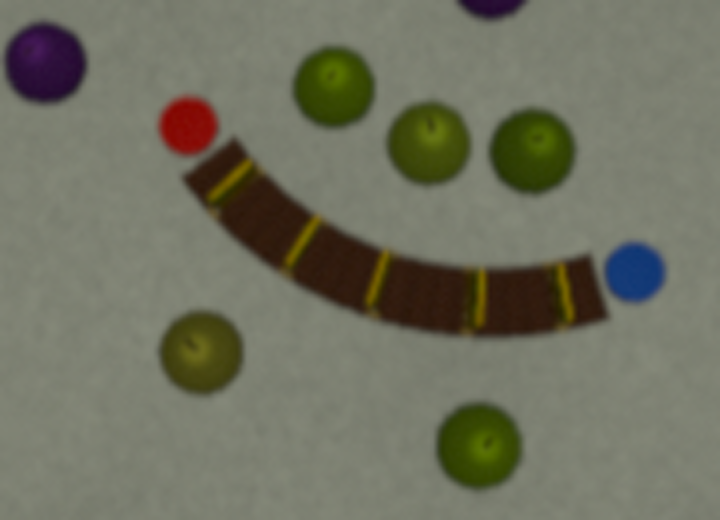

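All checks agree: the tickets are on the 250 mm arc at 62 mm pitch, their tops are near 65 mm, and the rail is about 8 mm high. The crop shows the five green pears about 100 mm beside the rail; the purple ones stand clear. I move high to above the start, with fingers closed.

Request:
{"fn": "carry_out", "kwargs": {"steps": [[[0,-0.029,-0.0314,0],[0,-0.029,-0.0314,0],[0,-0.029,-0.0314,0],[0,-0.029,-0.0314,0],[0,-0.029,-0.0314,0],[0,-0.029,-0.0314,0],[0,-0.029,-0.0314,0],[0,-0.029,-0.0314,0],[0,-0.029,-0.0314,0],[0,-0.029,-0.0314,0],[0,-0.029,-0.0314,0],[0,-0.029,-0.0314,0],[0,-0.029,-0.0314,0],[0,-0.029,-0.0314,0],[0,-0.029,-0.0314,0],[0,-0.029,-0.0314,0],[0,-0.029,-0.0314,0],[0,-0.029,-0.0314,0],[0,-0.029,-0.0314,0],[0,0,0,0]]], "claw": 0}}

```text
time: 2.6
ee_pos: [617.5, 74.5, 225.9]
ee_rot: [2.066, 0.305, -2.077]
wrist_force: [0.1, -1.0, 0.5]
finger_gap: -0.1
```

```bash
cat > where.py <<'E'
from h import *
from scipy.spatial.transform import Rotation as R
C=np.array([760.7,-124.3]);c=np.array([-.3294,-.9442]);n=np.array([.9442,-.3294])
o=get_obs();p=o['ee_pos'];M=R.from_rotvec(o['ee_rot']).as_matrix()
d=p[:2]-C;a=np.arctan2(d@c,-(d@n));t=n*np.sin(a)+c*np.cos(a)
z=M[:2,2];print('t',o['time'],'pos',p.round(1),'arc',(a*250).round(1),'rad-250',(np.hypot(*d)-250).round(1),'turn needed',-np.arctan2(z[0]*t[1]-z[1]*t[0],z@t).round(3),'down',M[:,0].round(3),'F',o['wrist_force'].round(2),'gap',o['finger_gap'],'q',np.round(o['q'],2))
S=C-250*n*np.cos(-.68)+250*c*np.sin(-.68)
e=np.r_[S-p[:2],42-p[2]];print('to start, tool axes mm',(M.T@e).round(1))
E
python3 where.py
```

```text
t 2.6 pos [617.5  74.5 225.9] arc -152.7 rad-250 -5.0 turn needed -0.339 down [-0.006  0.006 -1.   ] F [ 0.12 -0.96  0.49] gap -0.13663213385973783 q [0.08 0.01 1.57 0.01 1.58 1.36]
to start, tool axes mm [183.9  -8.6 -15.6]
```

Request:
{"fn": "carry_out", "kwargs": {"steps": [[[0.02,-0.0022,-0.0039,0],[0.02,-0.0022,-0.0039,0],[0.02,-0.0022,-0.0039,0],[0.02,-0.0022,-0.0039,0],[0.02,0,0,-0.07],[0.02,0,0,-0.07],[0.01,0,0,-0.07],[0,0,0,-0.07],[0,0,0,0]]]}}

```text
time: 3.72
ee_pos: [627.1, 86.1, 80.7]
ee_rot: [1.891, 0.565, -1.912]
wrist_force: [-0.6, -0.4, -0.5]
finger_gap: -0.2
```

```bash
python3 where.py
```

```text
t 3.725 pos [627.1  86.1  80.7] arc -167.3 rad-250 -0.8 turn needed 0.004 down [-0.012  0.005 -1.   ] F [-0.59 -0.35 -0.45] gap -0.16895363079591422 q [0.09 0.11 1.69 0.01 1.35 1.09]
to start, tool axes mm [38.7 -0.4 -3. ]
```

Request:
{"fn": "carry_out", "kwargs": {"steps": [[[0.01,0,-0.001,0],[0.01,0,-0.001,0],[0.01,0,-0.001,0],[0.006,0,0,0],[0.003,0,0,0],[0,0,0,0]]]}}

```text
time: 4.47
ee_pos: [629.0, 87.9, 37.6]
ee_rot: [1.892, 0.562, -1.915]
wrist_force: [0.4, 0.2, 0.3]
finger_gap: 0.2
```

```bash
python3 where.py
```

```text
t 4.475 pos [629.   87.9  37.6] arc -169.9 rad-250 -0.3 turn needed 0.011 down [-0.013  0.005 -1.   ] F [0.37 0.17 0.3 ] gap 0.24046110917555819 q [0.1  0.16 1.72 0.01 1.28 1.1 ]
to start, tool axes mm [-4.4 -0.3 -0. ]
```

Request:
{"fn": "carry_out", "kwargs": {"steps": [[[-0.002,0,0.006,-0.01],[-0.001,0.0001,0.006,-0.024],[-0.0005,0.0001,0.006,-0.024],[-0.0005,0.0001,0.006,-0.024],[-0.0005,0.0001,0.006,-0.024],[-0.0005,0.0001,0.006,-0.024],[-0.0005,0.0001,0.006,-0.024],[-0.0005,0.0001,0.006,-0.024]]]}}

```text
time: 5.48
ee_pos: [588.9, 56.5, 45.6]
ee_rot: [1.773, 0.717, -1.79]
wrist_force: [-0.1, 0.3, -0.4]
finger_gap: 0.2
```

```bash
python3 where.py
```

```text
t 5.475 pos [588.9  56.5  45.6] arc -118.8 rad-250 -0.6 turn needed -0.003 down [-0.012  0.005 -1.   ] F [-0.07  0.35 -0.44] gap 0.176253325484878 q [0.05 0.06 1.81 0.01 1.28 0.86]
to start, tool axes mm [  3.3   4.5 -50.9]
```

Request:
{"fn": "carry_out", "kwargs": {"steps": [[[0.0015,0.0001,0.006,-0.024],[0.001,0.0001,0.006,-0.024],[0,0.0001,0.006,-0.024],[0,0.0001,0.006,-0.024]]]}}

```text
time: 5.98
ee_pos: [571.1, 37.9, 42.9]
ee_rot: [1.706, 0.794, -1.722]
wrist_force: [-0.5, -0.2, 0.7]
finger_gap: 0.0
```

```bash
cat > look.py <<'E'
from h import *
import sys
s=snapshot('scene');f=s['frame'][110:260,180:360]
cv2.imwrite(sys.argv[1],cv2.resize(f,None,fx=4,fy=4,interpolation=cv2.INTER_CUBIC)[...,::-1])
E
python3 where.py; python3 look.py pics/a.png
```

```text
t 5.975 pos [571.1  37.9  42.9] arc -93.0 rad-250 -0.5 turn needed -0.004 down [-0.012  0.005 -1.   ] F [-0.54 -0.16  0.69] gap 0.007820872836653127 q [0.02 0.02 1.86 0.01 1.28 0.73]
to start, tool axes mm [  0.5  11.  -75.9]
```

View pics/a.png

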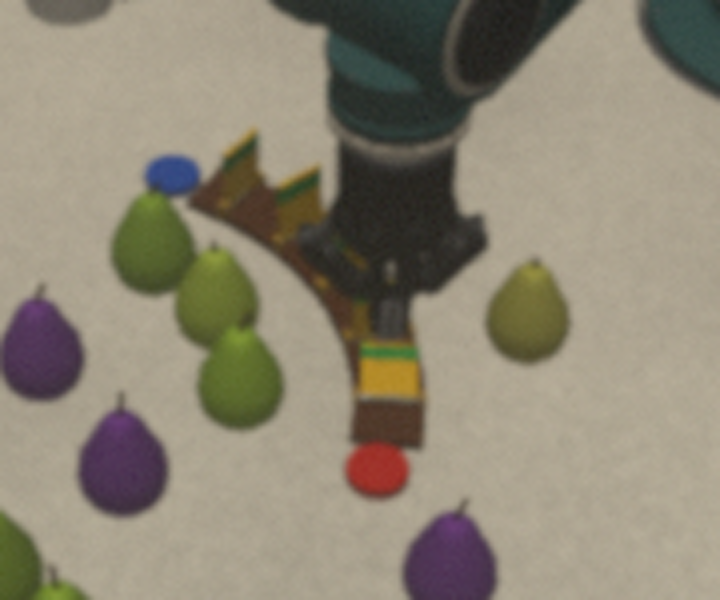

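Ticket 1 lies flat (crop 388,375, the plate facing up between red disc and fingers); nothing else moved. I continue.

Request:
{"fn": "carry_out", "kwargs": {"steps": [[[0,0.0001,0.006,-0.024],[0,0.0001,0.006,-0.024],[0,0.0001,0.006,-0.024],[0,0.0001,0.006,-0.024],[0,0.0001,0.006,-0.024],[0,0.0001,0.006,-0.024],[0,0.0001,0.006,-0.024],[0,0.0001,0.006,-0.024],[0,0.0001,0.006,-0.024],[0,0.0001,0.006,-0.024]]]}}

```text
time: 7.28
ee_pos: [535.9, -16.1, 43.2]
ee_rot: [1.531, 0.97, -1.544]
wrist_force: [0.6, 0.1, 0.2]
finger_gap: 0.2
```

```bash
python3 where.py
```

```text
t 7.275 pos [535.9 -16.1  43.2] arc -28.3 rad-250 -0.5 turn needed -0.005 down [-0.012  0.005 -1.   ] F [0.57 0.08 0.19] gap 0.17077604908777114 q [-0.08 -0.06  1.94  0.    1.28  0.37]
to start, tool axes mm [   0.6   38.  -134.4]
```

Request:
{"fn": "carry_out", "kwargs": {"steps": [[[0.0005,0.0001,0.006,-0.024],[0,0.0001,0.006,-0.024],[0,0.0001,0.006,-0.024],[0,0.0001,0.006,-0.024],[0,0.0001,0.006,-0.024],[0,0.0001,0.006,-0.024],[0,0.0001,0.006,-0.024],[0,0.0001,0.006,-0.024],[0,0.0001,0.006,-0.024],[0,0.0001,0.006,-0.024]]]}}

```text
time: 8.52
ee_pos: [515.6, -76.9, 42.7]
ee_rot: [1.349, 1.121, -1.36]
wrist_force: [-0.1, 0.5, -0.1]
finger_gap: 0.2
```

```bash
python3 where.py;  python3 look.py pics/b.png
```

```text
t 8.525 pos [515.6 -76.9  42.7] arc 36.2 rad-250 -0.3 turn needed -0.005 down [-0.012  0.005 -1.   ] F [-0.13  0.54 -0.14] gap 0.21429134950690182 q [-0.2  -0.09  1.97  0.    1.28 -0.  ]
to start, tool axes mm [ 1.00e-01  7.90e+01 -1.84e+02]
```

View pics/b.png

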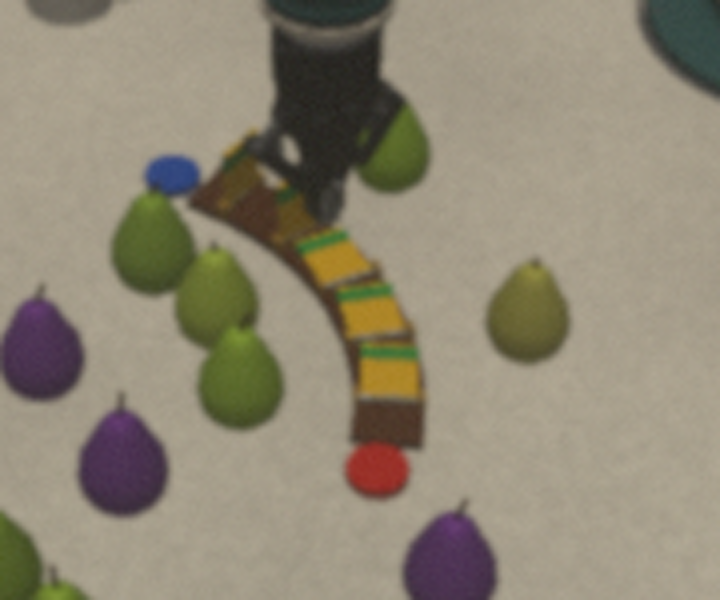

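Tickets 1–3 lie flat (crop (388,375), (372,312), (335,258)) and the pears are unmoved. Tickets 4 and 5 are still upright, so I go on.

Request:
{"fn": "carry_out", "kwargs": {"steps": [[[0,0.0001,0.006,-0.024],[0,0.0001,0.006,-0.024],[0,0.0001,0.006,-0.024],[0,0.0001,0.006,-0.024],[0,0.0001,0.006,-0.024],[0,0.0001,0.006,-0.024],[0,0.0001,0.006,-0.024],[0,0.0001,0.006,-0.024],[0,0.0001,0.006,-0.024],[0,0.0001,0.006,-0.024],[0,0.0001,0.006,-0.024],[0,0.0001,0.006,-0.024],[0,0.0001,0.006,-0.024],[0,0.0001,0.006,-0.024],[0,0.0001,0.006,-0.024],[0,0.0001,0.006,-0.024],[0,0.0001,0.006,-0.024]]]}}

```text
time: 10.7
ee_pos: [518.2, -185.2, 42.1]
ee_rot: [1.03, 1.325, -1.035]
wrist_force: [-0.4, -0.0, -0.1]
finger_gap: -0.2
```

```bash
python3 where.py;  python3 look.py pics/c.png
```

```text
t 10.7 pos [ 518.2 -185.2   42.1] arc 145.5 rad-250 0.0 turn needed -0.006 down [-0.011  0.005 -1.   ] F [-0.44 -0.01 -0.09] gap -0.18186372000946496 q [-0.39 -0.03  1.91 -0.    1.28 -0.63]
to start, tool axes mm [ 1.000e-01  1.725e+02 -2.392e+02]
```

View pics/c.png

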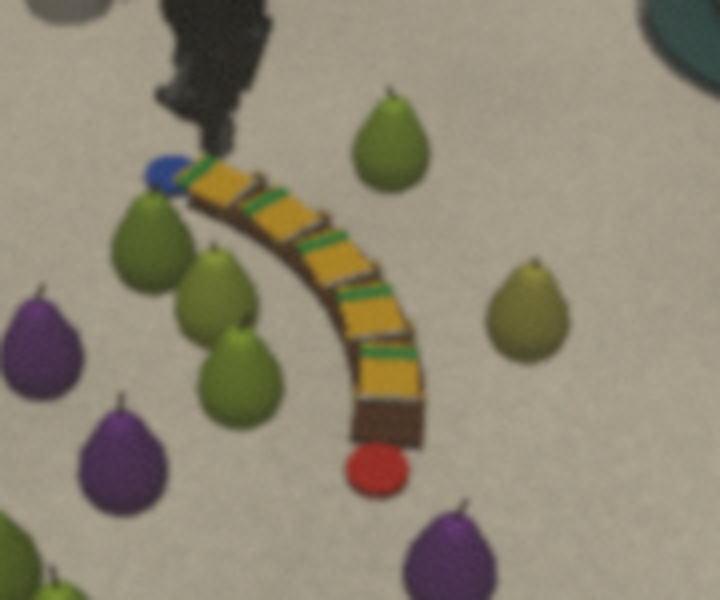

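All five tickets are over (the last at crop (215,182)), and the fingers are clear above. Now I lift straight up and check.

Request:
{"fn": "carry_out", "kwargs": {"steps": [[[-0.01,0,0,0],[-0.02,0,0,0],[-0.025,0,0,0],[-0.025,0,0,0],[-0.025,0,0,0],[-0.025,0,0,0],[0,0,0,0],[0,0,0,0]]]}}

```text
time: 11.75
ee_pos: [520.1, -185.5, 185.6]
ee_rot: [1.029, 1.32, -1.032]
wrist_force: [0.4, 1.1, -0.3]
finger_gap: -0.1
```

```bash
python3 where.py
python3 - <<'E'
from h import *
C=np.array([760.7,-124.3]);c=np.array([-.3294,-.9442]);n=np.array([.9442,-.3294])
a=dict(np.load('scene.npz'));s=snapshot('scene');W=world(s)
d=W[...,:2]-C;rad=np.hypot(d[...,0],d[...,1]);ang=np.arctan2(d@c,-(d@n))*250
t=(abs(rad-250)<18)&(s['depth']>0)
for k in(-124,-62,0,62,124):
    q=t&(ang>k+5)&(ang<k+50);print(k,q.sum(),'z',np.percentile(W[q][:,2],[5,50,95,100]).round(1))
W0=world(a)
for nm,x,y in[('p',417,-103),('p',621,-147),('p',629,-73),('p',482,87),('p',667,-7)]:
    f=lambda w:w[(np.hypot(w[...,0]-x,w[...,1]-y)<45)&(w[...,2]>45)&(w[...,2]<100)]
    A,B=f(W0),f(W);print(len(A),len(B),A.mean(0).round(1),B.mean(0).round(1))
E
python3 look.py pics/d.png
```

```text
t 11.75 pos [ 520.1 -185.5  185.6] arc 146.2 rad-250 -1.8 turn needed -0.008 down [-0.006  0.002 -1.   ] F [ 0.37  1.12 -0.26] gap -0.12265634845935855 q [-0.39 -0.13  1.76  0.    1.52 -0.63]
to start, tool axes mm [ 143.6  171.6 -239.3]
-124 156 z [11.4 14.5 18.3 21.5]
-62 134 z [11.4 14.5 18.1 23. ]
0 131 z [10.5 14.2 17.7 20.1]
62 582 z [ 12.5 405.6 511.5 519.4]
124 386 z [ 10.8 214.6 291.9 301.4]
173 178 [ 419.7 -100.6   61.3] [ 420.2 -101.    60.6]
221 218 [ 624.8 -141.8   61.8] [ 624.3 -142.1   61.8]
221 212 [631.9 -69.2  60.2] [631.8 -69.7  60.7]
202 204 [486.9  90.7  59.8] [487.2  90.6  60. ]
217 221 [672.3  -3.1  61. ] [672.4  -3.3  60.5]
```

View pics/d.png

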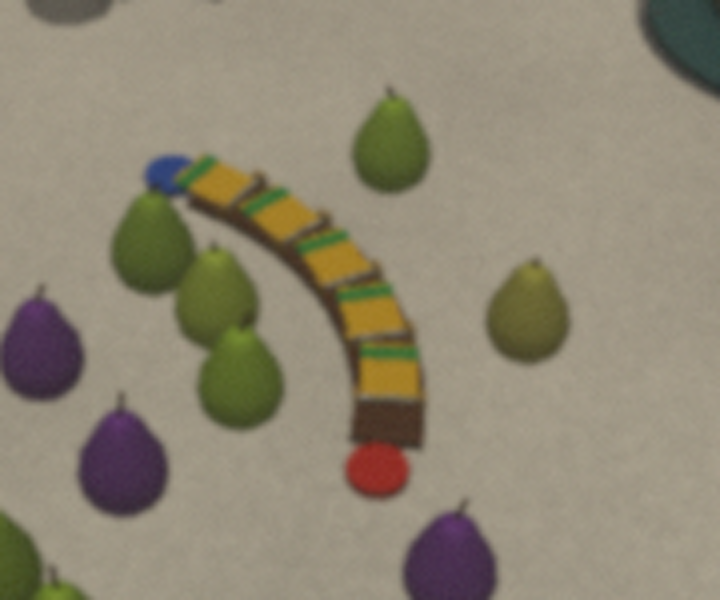

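All five plates lie flat in the last picture. The high z values for tickets 4 and 5 are the arm hanging over them. I hand in.

```bash
python3 -c "from rig import job_done; print(job_done())"
```

```text
the job is handed in; nothing more can be done
None
```

I ran the closed fingertips along the arc from the red disc to the blue one in a single pass at about 43 mm height. All five tickets folded over away from the red disc, then I lifted clear and handed in at about 12 s of robot time. The hand-in reports no verdict.

- **Tickets:** the last picture shows all five lying flat. Depth confirms it for tickets 1–3, with tops at about 15–20 mm. For tickets 4 and 5 the depth check was spoilt by the arm hanging above them, so those two rest on the picture alone.
- **Pears:** all five green pears are within about 1 mm of where they started.
- **Mug and half brick:** I did not re-measure them. The arm passed well above or clear of both.
- **Force:** wrist force stayed around 1 N whenever I read it. It was only read between moves, so the peak contact force was not recorded.

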